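Steer the laser spot into the ring mark

TASK

The red laser spot is off its mark: turn the two lever screws on the mirror mount until the whole spot lies inside the ring mark on the target plate, then let go. Do not touch the mirror, and leave the bottle on the breadboard where it is.

Things in the scene. Friction and masses are not known exactly. Their poses are not given: they have to be found in the camera images.
- breadboard: fixed aluminium breadboard, 400 x 420 x 12 mm, on the bench; it carries the mirror mount and target plate. Origin: centre of its underside. Its x axis runs from the mirror mount (near the robot) to the target plate, y to the left, z up
- screw_left (a joint): angle (rad) of the left lever screw, -1.3 to 1.3, starts within 0.3 of 0; at 0 the lever points along the breadboard's -x (to the robot), growing values turn it counter-clockwise seen from above. Each +1 rad turns the mirror yoke, and the spot with it, +0.30 rad counter-clockwise about the right screw's vertical axis: the spot, about 170 mm from it, swings about 51 mm to the breadboard's +y
- screw_right (a joint): angle (rad) of the right lever screw from the yoke it rides on, -1.3 to 1.3, starts within 0.3 of 0; 0 as for the left, growing counter-clockwise seen from above. Its lever also turns with the yoke: 0.30 rad for each rad of the left screw. Each +1 rad tilts the mirror so that the spot moves 45 mm straight away from the right screw's axis (roughly the breadboard's +x)
- screw_left_axis (a point): point on the vertical axis of the left screw, at mid-height of its lever (205 mm above the bench); it stays put. Steel lever: straight bar 12 mm wide, 18 mm tall, reaching 85 mm out from the axis; nothing else of the mount is higher than 182 mm above the bench. The two axes are 210 mm apart
- screw_left_tip (a point): middle of the outer end face of the left screw's lever, 85 mm from the axis, same height; shows where the lever points. Friction of about 0.12 N m (2 to 3 N at the lever's outer half) keeps it where it is left; no spring. 
- screw_right_axis (a point): point on the vertical axis of the right screw, at mid-height of its lever (205 mm above the bench); it stays put. Steel lever: straight bar 12 mm wide, 18 mm tall, reaching 85 mm out from the axis; nothing else of the mount is higher than 182 mm above the bench. The two axes are 210 mm apart and this one is also the yoke's axis
- screw_right_tip (a point): middle of the outer end face of the right screw's lever, 85 mm from the axis, same height; shows where the lever points. Friction of about 0.12 N m (2 to 3 N at the lever's outer half) keeps it where it is left; no spring. 
- spot: the red laser spot on the target plate: a thin disc of light, 14 mm across; origin at its centre. It cannot be touched; only the screws move it
- tile_ring: tile with the ring mark: pale 70 mm square tile 2 mm thick lying on the target plate, black ring of 26 mm inner and 34 mm outer diameter at its middle; origin at the ring's centre. It may lie in any of the four quarters of the plate; the other three tiles bear a square, a triangle and a diagonal cross
- mirror: round mirror in its cell, 92 mm across, hung in the yoke under the right screw, facing down and towards the target plate; origin at its centre, 125 mm above the bench. Not to be touched
- amber_bottle: amber glass bottle, 52 mm across, 120 mm tall, standing on the breadboard near its left edge, beyond the left screw; loose bystander

How it is judged (in metres and radians):
At the end, for the whole second after the job is handed in: The spot's centre is within 6 mm of the ring's centre (the whole spot inside the ring) and both screws are at rest (horizontal distance between spot and tile_ring below 0.006 m and velocity of joint screw_left between -0.05 and 0.05 rad/s and velocity of joint screw_right between -0.05 and 0.05 rad/s); the robot touches nothing.
It fails at once if the mirror is touched (more than 1 N) (contact force between mirror and anything else above 1 N).
It fails at once if the amber bottle is moved by more than 25 mm (distance of amber_bottle from where it was at the start of the episode above 0.025 m).
It also fails if it takes over 53 s, if anything falls off the work surface, if the arm or the gripper's body presses on something with over 40 N, if the wrist force passes 120 N, or if a joint passes its speed limit or range.

ROBOT

A 6-joint arm with a two-finger parallel gripper is mounted at the origin on the work surface. World frame = base frame: x ahead of the robot, y to its left, z up, the work surface at z = 0. Lengths are in mm, angles in rad, forces in N, time in s.
With the tool pointing down it reaches from about 350 to 975 mm from the base axis. Payload 7.1 kg.
Tool frame: the origin (TCP) lies at the very end of the fingers, on their centre line; the grasp point (between the pads) lies ctrl.hold_point_z behind it (ctrl.hold_point_z is the distance from the TCP to the grasp point, in mm); z points along the fingers, y is the line along which they close (so a half turn about z gives the same grasp; the last joint's range is limited). The gripper opens to 88 mm and grips with 3 to 60 N. Pads are 20 mm wide; open, the fingers measure 115 mm over their backs; the gripper's body (75 mm by 178 mm) begins 61 mm behind the grasp point.
Start: joints at [1.084, 0.423, 1.63, -0, 1.089, -0.019], TCP at [281.795, 557.85, 222.675] pointing down, gripper open.
Joint ranges: [-3, 3], [-0.9, 2.11], [0.09, 2.58], [-1.31, 4.45], [0.11, 2.69], [-2.54, 2.54]. Speed limits (rad/s): [2.39, 2.39, 3.01, 3.14, 3.14, 3.14].

INTERFACE

Orientations are given as a rotation vector (axis times angle).
In Python, from workcell import ctrl gives the robot as it stands. The module is installed in compiled form; this text tells all that it offers.
- The arm moves only by the shell command python3 -m creep 'ROWS'. ROWS is JSON, a list of rows, each an object with "translation": the shift along the tool's x, y, z in mm, a list of three; "angular": the turn, a rotation vector about the tool's x, y, z in rad, a list of three; "jaw": the opening, from 0 (shut) to 1 (fully open). A call has exactly 8 rows; each row is the pose to reach, as a shift and turn from the pose commanded when the call began, along the tool's axes at that moment; what a row does not reach only later rows make up. A row lasts 1/8 s, in which the tool goes at most 62.5 mm and 10.7 degrees, less where a joint would pass 70% of its speed; a pose out of reach is approached as far as the arm can. A call with a gripper value outside its range is refused whole. The fingers move at their own pace and stop on an object; the grip force is fixed at half the most. Time passes only in rows, so rows that repeat a pose let the fingers close, or fill a call up. It gives the time, the measured TCP pose, the force, the opening and the grip force at its end, in the units of the state.
- ctrl.get_obs(): the state, without advancing time (a new reading comes with each control period).
- ctrl.get_image(name): name is "scene" or "side" or "wrist"; returns the picture (480x640x3 uint8, red, green, blue); there is no depth.
- ctrl.camera_info(name): a dict with "camera_matrix" (3x3 intrinsics, pixels), "distortion" ([k1, k2, p1, p2, k3] as OpenCV has them; the pictures are not rectified), "world_from_camera" (4x4, takes a point from camera to world coordinates). Camera axes: x right, y up, looking along -z (the intrinsics and any distortion apply to the point x, -y, -z); pixel columns grow to the right and rows downward; lengths in mm; the calibration is good to about 2 mm. A picture is of the moment at which its call begins: read the wrist's pose just before it. camera_info takes no time and is no camera call; for the wrist camera it gives the pose at the moment of the call.
- ctrl.close_job(): hands the job in; it is judged then, once.
Trained networks look in the newest picture that a camera, given by its name, has taken for a name from the list of things; names that differ only in an ending like _2 or _b are one class to them, and where a whole thing is asked for, a point or a joint stands for the part that bears it (a point fixed in the world has none). Each returns a list of dicts, best first, with "score" (0 to 1); they miss things now and then, are a little off and sometimes report something else, mostly with a low value. They report only what shows in the picture. A call takes as long as a camera call.
- ctrl.look_for(camera, label): "rect" ([left, top, right, bottom] in pixels, round what is visible of it).
The state is a dict: "t": time; "qpos": joint angles; "qvel": joint speeds; "joint_torque": joint torques, N m; "ee_pos": TCP position; "orientation": TCP orientation; "ft_force": force on the tool from outside, world axes, zero at the start; "moment": the same for the moment, N m; "width": finger opening in mm; "grasp_force": force on a finger pad.
Only numpy, scipy, OpenCV 4.12 (cv2) and the standard library are available. Lean on these libraries where they do the work, as an engineer would, in place of code of your own. Each camera call takes 0.05 s, during which the arm holds its last target. There are 200 camera calls.

## Working session

There is one attempt and no reset: what is moved stays moved. The work goes in short steps, Python scripts to look and compute and a shell command to move; the robot and the scene stay as the last step left them, time stands still between calls to the robot, and variables do not carry over. Pictures are saved under pics/ and viewed, at most 10 in all, crops included, and the job is handed in when it is done.

```bash
mkdir -p pics
cat > h.py <<'E'
import numpy as np, cv2
from workcell import ctrl
def ray(cam,px):
    i=ctrl.camera_info(cam);K=np.array(i["camera_matrix"]);d=np.array(i["distortion"]);T=np.array(i["world_from_camera"])
    u=cv2.undistortPoints(np.array([[px]],float),K,d)[0,0]
    v=T[:3,:3]@np.array([u[0],-u[1],-1]);return T[:3,3],v/np.linalg.norm(v)
def atz(cam,px,z):
    o,v=ray(cam,px);return o+v*(z-o[2])/v[2]
def tri(rs):
    A=sum(np.eye(3)-np.outer(v,v) for o,v in rs);b=sum((np.eye(3)-np.outer(v,v))@o for o,v in rs)
    return np.linalg.solve(A,b)
def proj(cam,P):
    i=ctrl.camera_info(cam);T=np.linalg.inv(np.array(i["world_from_camera"]))
    p=T[:3,:3]@np.array(P,float)+T[:3,3];p=np.array([p[0],-p[1],-p[2]])
    return cv2.projectPoints(p[None],np.zeros(3),np.zeros(3),np.array(i["camera_matrix"]),np.array(i["distortion"]))[0][0,0]
E
python3 - <<'E'
from h import *
np.set_printoptions(precision=1,suppress=True)
o=ctrl.get_obs();print(o["t"],o["ee_pos"],o["orientation"],ctrl.hold_point_z)
ims=[]
for c in("scene","side"):
    im=ctrl.get_image(c);cv2.imwrite(f"pics/{c}0.png",im[:,:,::-1])
    print(c,np.array(ctrl.camera_info(c)["world_from_camera"])[:3,3])
    for n in("screw_left","screw_left_tip","screw_right_tip","spot","tile_ring","mirror","amber_bottle","breadboard"):
        print(n,[(round(d["score"],2),np.round(d["rect"]).tolist()) for d in ctrl.look_for(c,n)[:3]])
E
```

```text
0.0 [281.5 557.4 221.9] [-0.7 -3.1  0. ] 18.700000000000003
scene [1084.2 -355.4  571.5]
screw_left [(0.71, [155.0, 127.0, 558.0, 480.0]), (0.57, [352.0, 126.0, 394.0, 166.0]), (0.39, [206.0, 156.0, 252.0, 207.0])]
screw_left_tip [(0.85, [353.0, 124.0, 396.0, 168.0])]
screw_right_tip [(0.84, [207.0, 157.0, 254.0, 208.0])]
spot [(0.39, [302.0, 383.0, 315.0, 394.0])]
tile_ring [(0.86, [280.0, 326.0, 360.0, 379.0]), (0.23, [154.0, 122.0, 559.0, 480.0])]
mirror [(0.77, [214.0, 226.0, 279.0, 252.0])]
amber_bottle [(0.6, [430.0, 218.0, 470.0, 299.0])]
breadboard [(0.98, [152.0, 126.0, 563.0, 480.0])]
side [359.2 453.2 680.5]
screw_left [(0.57, [291.0, 265.0, 354.0, 310.0])]
screw_left_tip [(0.67, [158.0, 178.0, 452.0, 425.0]), (0.65, [292.0, 264.0, 353.0, 314.0])]
screw_right_tip [(0.66, [379.0, 188.0, 438.0, 217.0])]
spot [(0.63, [153.0, 178.0, 452.0, 422.0]), (0.21, [295.0, 228.0, 337.0, 265.0])]
tile_ring [(0.96, [291.0, 227.0, 338.0, 264.0])]
mirror [(0.71, [363.0, 209.0, 406.0, 254.0])]
amber_bottle [(0.48, [157.0, 179.0, 452.0, 424.0])]
breadboard [(0.86, [156.0, 179.0, 450.0, 425.0]), (0.4, [293.0, 230.0, 338.0, 267.0])]
```

View pics/scene0.png

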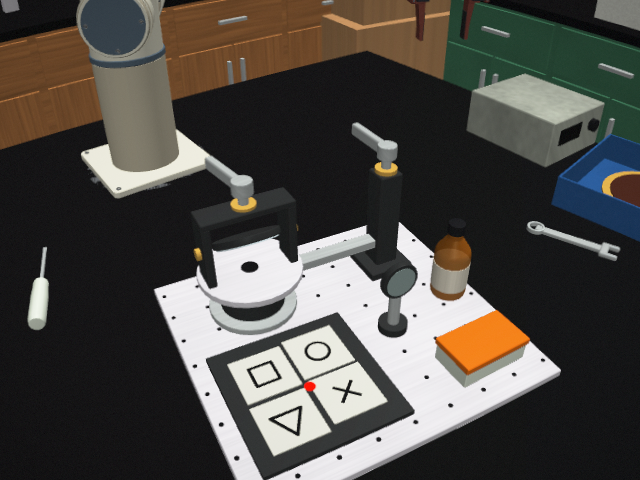

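View pics/side0.png

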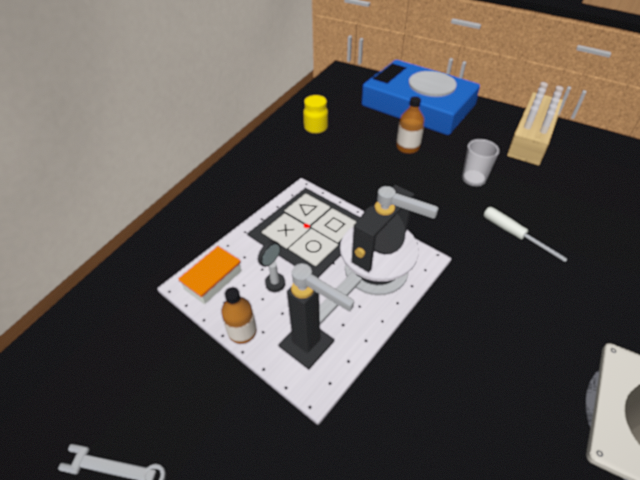

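The scene view shows the spot at (310,386) and the ring at (317,351). The left lever runs from (387,150) to (355,127), and the right one from (242,185) to (208,160). The side view agrees: spot (307,226), ring (313,246), left lever (302,275) to (350,300), right lever (387,195) to (436,212).

```bash
cat >> h.py <<'E'
def redspot(im):
    m=((im[:,:,0]>170)&(im[:,:,1]<90)&(im[:,:,2]<90)).astype(np.uint8)
    n,l,s,c=cv2.connectedComponentsWithStats(m);return [(s[k,4],c[k]) for k in range(1,n) if s[k,4]>8]
def ring(im,rect):
    # inner edge of ring: bright blob nearest the tile middle enclosed by dark
    l,t,r,b=[int(v) for v in rect];g=cv2.cvtColor(im,cv2.COLOR_RGB2GRAY)[t:b,l:r]
    g=cv2.resize(g,None,fx=4,fy=4,interpolation=cv2.INTER_CUBIC);_,m=cv2.threshold(g,0,255,cv2.THRESH_OTSU)
    out=[]
    for c in cv2.findContours(m,cv2.RETR_LIST,cv2.CHAIN_APPROX_NONE)[0]:
        if len(c)>30:
            (x,y),(a,bb),th=cv2.fitEllipse(c);out.append(((x+.5)/4-.5+l,(y+.5)/4-.5+t,a/4,bb/4))
    return out
E
python3 - <<'E'
from h import *
np.set_printoptions(precision=1,suppress=True)
S=ctrl.get_image("scene");D=ctrl.get_image("side")
print(redspot(S),redspot(D));print(np.round(ring(S,(285,326,355,379)),1).tolist());print(np.round(ring(D,(291,229,338,266)),1).tolist())
P={"laxis":((387,150),(302,275)),"ltip":((355,127),(350,300)),"raxis":((242,185),(387,195)),"rtip":((208,160),(436,211)),"ring":((317.5,351),(313.5,246)),"spot":((310,386),(307,226)),"bottle_base":((449,296),(240,340)),"lens_top":((399,265),(268,245)),"cornerN":((155,290),(451,260)),"cornerL":((399,222),(318,424)),"cornerF":((560,372),(158,290))}
for k,(a,b) in P.items():
    r=[ray("scene",a),ray("side",b)];p=tri(r);print(k,p,[float(np.linalg.norm(np.cross(p-o,v))) for o,v in r])
def up(im,x,y,n):cv2.imwrite(n,cv2.resize(im[y:y+150,x:x+200,::-1],(800,600),interpolation=cv2.INTER_CUBIC))
up(S,200,95,"pics/sc.png");up(D,270,170,"pics/dc.png")
E
```

```text
[(np.int32(83), array([309.1, 385.9]))] [(np.int32(14), array([306.4, 225.3]))]
[[343.2, 372.7, 12.9, 47.3], [289.5, 371.2, 11.6, 26.3], [317.2, 350.4, 14.9, 20.2], [317.2, 350.8, 19.7, 26.7], [352.3, 328.2, 4.9, 9.3], [317.6, 351.9, 47.6, 65.2], [288.1, 327.3, 3.7, 15.1]]
[[301.4, 264.5, 2.3, 12.4], [335.0, 263.0, 5.3, 8.9], [307.7, 249.2, 2.1, 6.4], [316.7, 247.2, 6.0, 9.3], [306.5, 243.7, 1.2, 4.8], [313.6, 243.2, 37.1, 50.1]]
laxis [565.9 146.7 206.2] [0.6060099127636468, 0.6060099127636313]
ltip [488.3 154.2 209.8] [0.6353156495775854, 0.6353156495776858]
raxis [528.8 -60.1 207.2] [0.7703588298616554, 0.7703588298617271]
rtip [446.1 -62.8 207.8] [1.391361437958028, 1.3913614379581043]
ring [664.3 -47.8  21.2] [0.8154446150993379, 0.8154446150992766]
spot [704.6 -89.7  21.4] [0.45699326188635564, 0.45699326188608125]
bottle_base [677.8 188.6  -3.6] [2.0437231786716743, 2.0437231786715557]
lens_top [687.2  63.9 121.6] [1.4099336523084816, 1.4099336523085668]
cornerN [ 409.2 -159.4    7. ] [1.0933871902429073, 1.0933871902429728]
cornerL [488.2 255.2   1.8] [4.212202313447523, 4.212202313447559]
cornerF [877.  182.9   5.9] [0.7692550980671028, 0.7692550980671253]
```

View pics/sc.png

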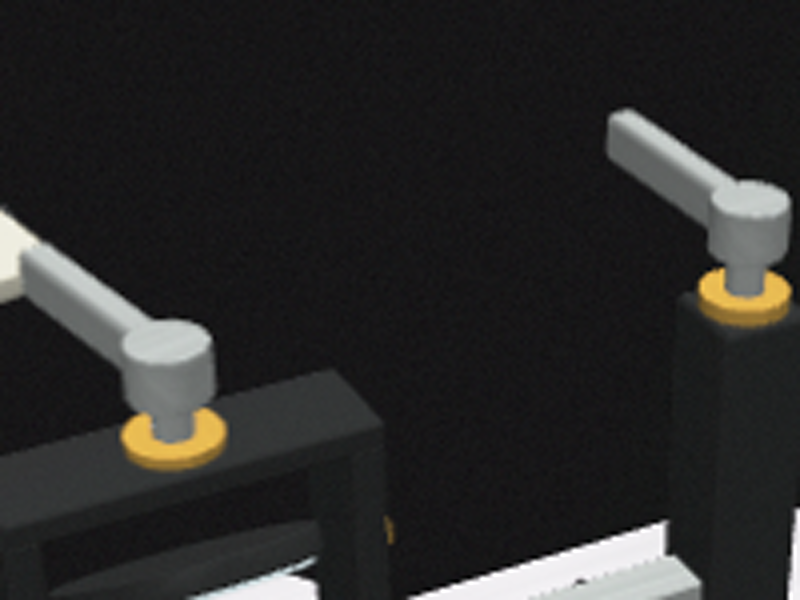

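View pics/dc.png

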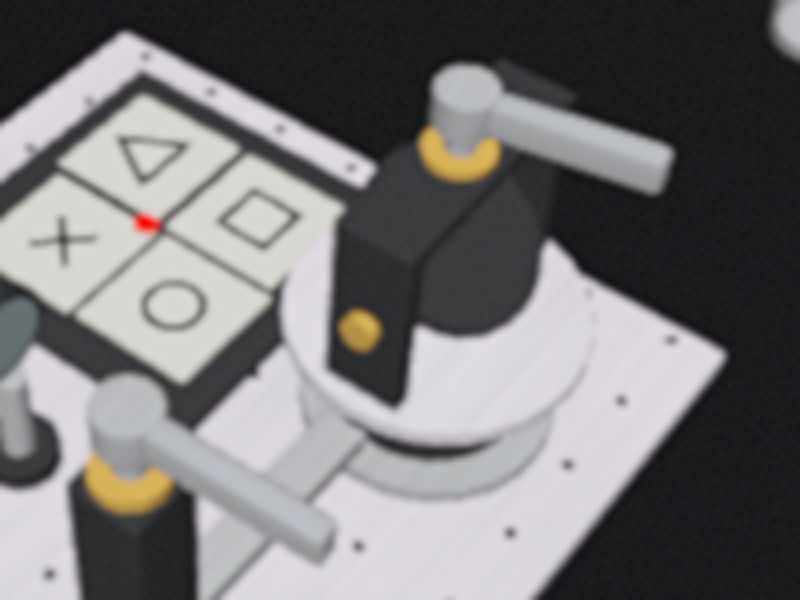

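The crops show the hub tops and lever ends clearly. The triangulated axes come out 210.1 mm apart at about 206 mm height, which matches the text, and the ring and spot lie at z≈21. By those numbers left needs about +0.86 rad and right about -0.94 rad.

```bash
cat >> h.py <<'E'
from scipy.spatial.transform import Rotation as Ro
def rel(R0,p0,p,head):
    """shift/turn in tool axes from (R0,p0) to TCP p, tool down, tool x heading (mod pi) closest"""
    x0=np.arctan2(R0[1,0],R0[0,0]);d=(head-x0+np.pi/2)%np.pi-np.pi/2
    c,s=np.cos(x0+d),np.sin(x0+d);R=np.array([[c,s,0],[s,-c,0],[0,0,-1]])
    return np.round(R0.T@(np.array(p)-p0),1),np.round(Ro.from_matrix(R0.T@R).as_rotvec(),3)
def pose():
    o=ctrl.get_obs();return Ro.from_rotvec(o["orientation"]).as_matrix(),np.array(o["ee_pos"])
E
python3 - <<'E'
from h import *
np.set_printoptions(precision=3,suppress=True)
R0,p0=pose();print(R0)
P={"laxis":((387.2,144.5),(301.8,270)),"ltip":((355,123.2),(351,302)),"raxis":((242,180.3),(386.8,191.8)),"rtip":((208.3,156.8),(436.8,209.5)),"ring":((317.2,350.6),(313.3,246.2)),"spot":((309.1,385.9),(306.7,225.4))}
Q={}
for k,(a,b) in P.items():
    Q[k]=tri([ray("scene",a),ray("side",b)]);print(k,Q[k])
L,Rr=Q["laxis"][:2],Q["raxis"][:2];y=L-Rr;print("d",np.hypot(*y),"yaw",-np.arctan2(y[0],y[1]))
pol=lambda p:(np.hypot(*(p[:2]-Rr)),np.arctan2(*(p[:2]-Rr)[::-1]))
a,b=pol(Q["spot"]),pol(Q["ring"]);print(a,b,"dleft",(b[1]-a[1])/.3,"dright",(b[0]-a[0])/45)
t=Q["ltip"][:2]-L;h=np.arctan2(t[1],t[0]);print("lever len",np.hypot(*t),h)
t2=Q["rtip"][:2]-Rr;print("rlever",np.hypot(*t2),np.arctan2(t2[1],t2[0]))
for z in(265,190):print(rel(R0,p0,[*(L+65*np.array([np.cos(h),np.sin(h)])),z],h))
E
```

```text
[[-0.893  0.451 -0.   ]
 [ 0.451  0.893 -0.   ]
 [ 0.    -0.    -1.   ]]
laxis [566.691 145.469 215.269]
ltip [484.497 158.055 213.234]
raxis [529.663 -59.845 214.067]
rtip [445.402 -61.742 212.072]
ring [663.994 -47.416  21.262]
spot [705.135 -90.565  22.433]
d 208.6260939689841 yaw -0.17843332832265166
(np.float64(178.1408155791409), np.float64(-0.17331966284481548)) (np.float64(134.90481791923744), np.float64(0.0922588027997341)) dleft 0.8852615521484986 dright -0.9607999479978547
lever len 83.15220677681206 2.989651408393656
rlever 84.28221972947556 -3.1190756341170984
(array([-378.4, -259.8,  -42.3]), array([-0.   , -0.   , -0.316]))
(array([-378.4, -259.8,   32.7]), array([-0.   , -0.   , -0.316]))
```

```bash
python3 -m creep '[{"translation":[0,0,-42],"angular":[0,0,0],"jaw":1},{"translation":[-60,-41,-42],"angular":[0,0,-0.05],"jaw":1},{"translation":[-115,-79,-42],"angular":[0,0,-0.1],"jaw":1},{"translation":[-170,-117,-42],"angular":[0,0,-0.15],"jaw":1},{"translation":[-222,-153,-42],"angular":[0,0,-0.2],"jaw":1},{"translation":[-275,-189,-42],"angular":[0,0,-0.26],"jaw":1},{"translation":[-328,-225,-42],"angular":[0,0,-0.316],"jaw":1},{"translation":[-378,-260,-42],"angular":[0,0,-0.316],"jaw":1}]'
python3 - <<'E'
from h import *
np.set_printoptions(precision=3,suppress=True)
R0,p0=pose();L=np.array([566.4,145.8]);h=3.02
cv2.imwrite("pics/w1.png",ctrl.get_image("wrist")[:,:,::-1])
print(p0,ctrl.get_obs()["t"],rel(R0,p0,[*(L+65*np.array([np.cos(h),np.sin(h)])),190],h))
for n in("screw_left_tip","screw_left"):print([(round(d["score"],2),np.round(d["rect"])) for d in ctrl.look_for("wrist",n)[:2]])
print("tip",proj("wrist",[*(L+85*np.array([np.cos(h),np.sin(h)])),205]),"axis",proj("wrist",[*L,215]))
E
```

```text
t: 2.0
ee_pos: [492.7, 172.2, 265.0]
orientation: [0.237, 3.132, 0.001]
ft_force: [1.2, 0.1, -0.2]
width: 87.7
grasp_force: 0.0
[492.681 172.245 265.02 ] 2.05 (array([-11.8, -17. ,  75. ]), array([ 0.   ,  0.001, -0.03 ]))
[(0.79, array([283., 242., 318., 352.])), (0.67, array([  0., 175., 387., 447.]))]
[(0.6, array([277., 239., 318., 355.]))]
tip [290.893 242.728] axis [296.956 364.829]
```

View pics/w1.png

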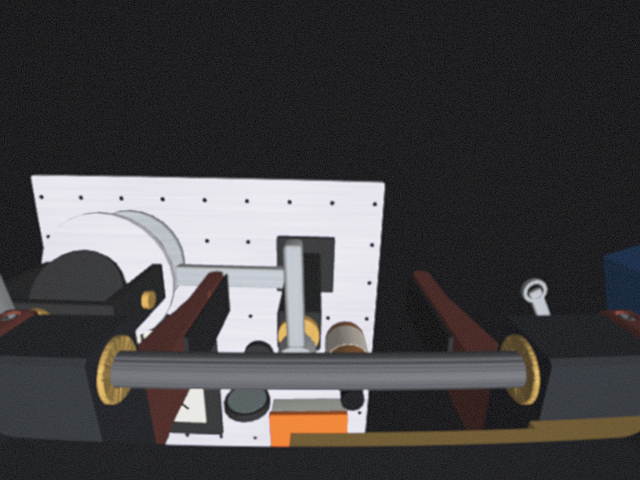

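The wrist view shows the left lever between the fingers, its tip at (292,243) against a predicted (291,243), with the hub at about (297,345).

Run:
```python
from h import *
R0,p0=pose();L=np.array([566.4,145.8]);h=3.02
print(p0,rel(R0,p0,[*(L+65*np.array([np.cos(h),np.sin(h)])),190],h))
```

```text
[492.89258813 171.68996148 264.74382578] (array([-11.7, -16.4,  74.7]), array([ 0.   ,  0.   , -0.035]))
```

```bash
python3 -m creep '[{"translation":[-12,-16.5,10],"angular":[0,0,-0.03],"jaw":1},{"translation":[-12,-16.5,45],"angular":[0,0,-0.03],"jaw":1},{"translation":[-12,-16.5,75],"angular":[0,0,-0.03],"jaw":1},{"translation":[-12,-16.5,75],"angular":[0,0,-0.03],"jaw":0.5},{"translation":[-12,-16.5,75],"angular":[0,0,-0.03],"jaw":0},{"translation":[-12,-16.5,75],"angular":[0,0,-0.03],"jaw":0},{"translation":[-12,-16.5,75],"angular":[0,0,-0.03],"jaw":0},{"translation":[-12,-16.5,75],"angular":[0,0,-0.03],"jaw":0}]'
cat >> h.py <<'E'
def arc(ax,total,n=7):
    """rows turning the gripped lever about axis ax by total (ccw)"""
    R0,p0=pose();r=p0[:2]-ax;h0=np.arctan2(r[1],r[0]);x0=np.arctan2(R0[1,0],R0[0,0])
    print("radius",np.hypot(*r),"head",h0,"toolx",x0)
    for k in range(1,n+1):
        a=total*k/n;q=ax+Ro.from_euler('z',a).as_matrix()[:2,:2]@r
        print(np.round(R0.T@np.array([*(q-p0[:2]),0]),1),round(-a,3))
def meas():
    S=ctrl.get_image("scene");D=ctrl.get_image("side")
    Rr=np.array([529.2,-60]);out={}
    s=redspot(S);print("red",s)
    if not s:return
    sp=np.array(max(s,key=lambda q:q[0])[1]);sp=atz("scene",sp,21.5)[:2];rg=atz("scene",(317.2,350.6),21.3)[:2]
    pol=lambda p:(np.hypot(*(p-Rr)),np.arctan2(*(p-Rr)[::-1]));a,b=pol(sp),pol(rg)
    print("spot",sp,"ring",rg,"dist",np.hypot(*(sp-rg)),"dleft",(b[1]-a[1])/.3,"dright",(b[0]-a[0])/45)
E
python3 - <<'E'
from h import *
arc(np.array([566.4,145.8]),0.87);meas();print(ctrl.get_obs()["t"])
E
```

```text
t: 3.15
ee_pos: [501.4, 156.0, 190.2]
orientation: [0.191, 3.135, 0.0]
ft_force: [0.4, -0.4, 0.3]
width: 41.4
grasp_force: 0.0
radius 65.79233964365281 head 2.985983673832854 toolx 3.0196955526462035
[-0.2 -8.2 -0. ] -0.124
[ -1.5 -16.2  -0. ] -0.249
[ -3.7 -24.1  -0. ] -0.373
[ -6.9 -31.6  -0. ] -0.497
[-11.  -38.7  -0. ] -0.621
[-15.9 -45.2  -0. ] -0.746
[-21.7 -51.   -0. ] -0.87
red [(np.int32(83), array([309.10843373, 385.93975904]))]
spot [703.61117586 -90.79688082] ring [662.89901654 -48.19225502] dist 58.92905952271582 dleft 0.8762068224921826 dright -0.9531088040860519
3.25
```

```bash
python3 -m creep '[{"translation":[0,0,0],"angular":[0,0,0],"jaw":0},{"translation":[0,0,0],"angular":[0,0,0],"jaw":0},{"translation":[0,0,0],"angular":[0,0,0],"jaw":0},{"translation":[0,0,0],"angular":[0,0,0],"jaw":0},{"translation":[0,0,0],"angular":[0,0,0],"jaw":0},{"translation":[0,0,0],"angular":[0,0,0],"jaw":0},{"translation":[0,0,0],"angular":[0,0,0],"jaw":0},{"translation":[0,0,0],"angular":[0,0,0],"jaw":0}]'
python3 - <<'E'
from h import *
meas();arc(np.array([566.4,145.8]),0.88)
E
```

```text
t: 4.25
ee_pos: [501.0, 155.4, 189.6]
orientation: [-0.192, -3.135, 0.001]
ft_force: [-0.6, -6.1, 1.4]
width: 12.3
grasp_force: 29.9
red [(np.int32(84), array([308.63095238, 386.14285714]))]
spot [703.515605   -91.43712057] ring [662.89901654 -48.19225502] dist 59.328118578654845 dleft 0.8883845913938767 dright -0.9535176052359986
radius 66.0869577898988 head 2.995626701991 toolx 3.0195627051532754
[-0.3 -8.3  0. ] -0.126
[ -1.7 -16.5   0. ] -0.251
[ -4.1 -24.4   0. ] -0.377
[ -7.4 -32.    0. ] -0.503
[-11.7 -39.1   0. ] -0.629
[-16.8 -45.7   0. ] -0.754
[-22.8 -51.5   0. ] -0.88
```

Gripped at 12.3 mm. Next is turning the left lever by +0.88.

```bash
python3 -m creep '[{"translation":[-0.3,-8.3,0],"angular":[0,0,-0.126],"jaw":0},{"translation":[-1.7,-16.5,0],"angular":[0,0,-0.251],"jaw":0},{"translation":[-4.1,-24.4,0],"angular":[0,0,-0.377],"jaw":0},{"translation":[-7.4,-32,0],"angular":[0,0,-0.503],"jaw":0},{"translation":[-11.7,-39.1,0],"angular":[0,0,-0.629],"jaw":0},{"translation":[-16.8,-45.7,0],"angular":[0,0,-0.754],"jaw":0},{"translation":[-22.8,-51.5,0],"angular":[0,0,-0.88],"jaw":0},{"translation":[-22.8,-51.5,0],"angular":[0,0,-0.88],"jaw":0}]'
python3 - <<'E'
from h import *
meas();arc(np.array([566.4,145.8]),0.0,1)
E
```

```text
t: 5.35
ee_pos: [517.7, 100.8, 189.6]
orientation: [1.164, -2.917, 0.002]
ft_force: [-0.5, -7.7, 1.5]
width: 11.9
grasp_force: 29.8
red [(np.int32(75), array([341.06666667, 368.37333333]))]
spot [705.19663001 -42.95714929] ring [662.89901654 -48.19225502] dist 42.62035238014988 dleft -0.02815970785822089 dright -0.9466772855371182
radius 66.2943242272668 head -2.39776369403573 toolx -2.383410641305118
[0. 0. 0.] -0.0
```

```bash
python3 -m creep '[{"translation":[0,0,0],"angular":[0,0,0],"jaw":0.6},{"translation":[0,0,0],"angular":[0,0,0],"jaw":0.6},{"translation":[0,0,0],"angular":[0,0,0],"jaw":0.6},{"translation":[0,0,0],"angular":[0,0,0],"jaw":0.6},{"translation":[0,0,-30],"angular":[0,0,0],"jaw":0.6},{"translation":[0,0,-65],"angular":[0,0,0],"jaw":0.6},{"translation":[0,0,-65],"angular":[0,0,0],"jaw":0.6},{"translation":[0,0,-65],"angular":[0,0,0],"jaw":0.6}]'
python3 - <<'E'
from h import *
meas();R0,p0=pose();A=np.array([529.2,-60]);h=-2.84
for z in (p0[2],190):print(p0,rel(R0,p0,[*(A+65*np.array([np.cos(h),np.sin(h)])),z],h))
E
```

```text
t: 6.45
ee_pos: [517.1, 102.0, 254.0]
orientation: [1.163, -2.918, -0.0]
ft_force: [0.4, -0.2, -0.6]
width: 52.9
grasp_force: 0.0
red [(np.int32(74), array([340.89189189, 368.47297297]))]
spot [705.19171035 -43.23006392] ring [662.89901654 -48.19225502] dist 42.58280510008932 dleft -0.023046832238520037 dright -0.945988535281124
[516.73326692 101.94743242 253.41570173] (array([160.6, -97.5,   0.2]), array([ 0.001, -0.002,  0.457]))
[516.73326692 101.94743242 253.41570173] (array([160.5, -97.6,  63.6]), array([ 0.001, -0.002,  0.457]))
```

```bash
python3 -m creep '[{"translation":[35,-21,0],"angular":[0,0,0.1],"jaw":0.6},{"translation":[70,-42,0],"angular":[0,0,0.2],"jaw":0.6},{"translation":[105,-64,0],"angular":[0,0,0.3],"jaw":0.6},{"translation":[135,-82,0],"angular":[0,0,0.4],"jaw":0.6},{"translation":[160.5,-97.5,0],"angular":[0,0,0.457],"jaw":0.6},{"translation":[160.5,-97.5,0],"angular":[0,0,0.457],"jaw":0.6},{"translation":[160.5,-97.5,0],"angular":[0,0,0.457],"jaw":0.6},{"translation":[160.5,-97.5,0],"angular":[0,0,0.457],"jaw":0.6}]'
python3 - <<'E'
from h import *
R0,p0=pose();A=np.array([529.2,-60]);h=-2.84
im=ctrl.get_image("wrist")
print(p0,rel(R0,p0,[*(A+65*np.array([np.cos(h),np.sin(h)])),190],h),"tip",proj("wrist",[*(A+85*np.array([np.cos(h),np.sin(h)])),205]))
print([(round(d["score"],2),np.round(d["rect"])) for d in ctrl.look_for("wrist","screw_right_tip")[:2]])
cv2.imwrite("pics/w2.png",im[:,:,::-1])
E
```

```text
t: 7.55
ee_pos: [468.2, -78.3, 254.4]
orientation: [0.474, -3.105, -0.001]
ft_force: [0.0, 0.1, -1.0]
width: 52.7
grasp_force: 0.0
[468.19320194 -78.25271304 254.38995668] (array([ 1.3, -0.7, 64.4]), array([ 0.   , -0.   ,  0.001])) tip [315.52040439 226.84038319]
[(0.58, array([297., 224., 339., 353.])), (0.38, array([266., 248., 368., 305.]))]
```

View pics/w2.png

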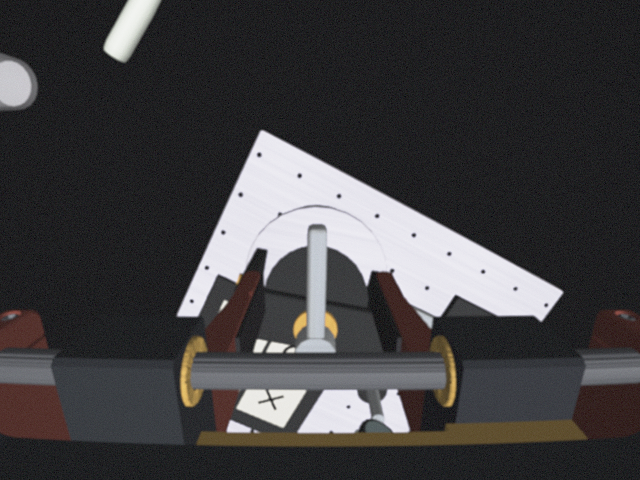

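The wrist view shows the right lever, tip at (317,227), centred between the fingers and matching the prediction of (316,227).

```bash
python3 -m creep '[{"translation":[1,-0.5,30],"angular":[0,0,0],"jaw":0.6},{"translation":[1,-0.5,63],"angular":[0,0,0],"jaw":0.6},{"translation":[1,-0.5,63],"angular":[0,0,0],"jaw":0.3},{"translation":[1,-0.5,63],"angular":[0,0,0],"jaw":0},{"translation":[1,-0.5,63],"angular":[0,0,0],"jaw":0},{"translation":[1,-0.5,63],"angular":[0,0,0],"jaw":0},{"translation":[1,-0.5,63],"angular":[0,0,0],"jaw":0},{"translation":[1,-0.5,63],"angular":[0,0,0],"jaw":0}]'
python3 - <<'E'
from h import *
meas();arc(np.array([529.2,-60]),-0.945)
E
```

```text
t: 8.65
ee_pos: [467.7, -80.1, 192.4]
orientation: [-0.471, 3.105, -0.001]
ft_force: [-1.4, -0.4, 6.2]
width: 11.9
grasp_force: 30.0
red [(np.int32(73), array([341.16438356, 368.60273973]))]
spot [705.5647687  -43.09654114] ring [662.89901654 -48.19225502] dist 42.968973775301755 dleft -0.024881817484080037 dright -0.9545233966743498
radius 64.65488475292518 head -2.8255631012069298 toolx -2.8406991891197815
[-0.5  8.7 -0. ] 0.135
[-2.1 17.3 -0. ] 0.27
[-4.8 25.6 -0. ] 0.405
[-8.7 33.4 -0. ] 0.54
[-13.6  40.6  -0. ] 0.675
[-19.4  47.1  -0. ] 0.81
[-26.   52.8  -0. ] 0.945
```

```bash
python3 -m creep '[{"translation":[-0.5,8.7,0],"angular":[0,0,0.135],"jaw":0},{"translation":[-2.1,17.3,0],"angular":[0,0,0.27],"jaw":0},{"translation":[-4.8,25.6,0],"angular":[0,0,0.405],"jaw":0},{"translation":[-8.7,33.4,0],"angular":[0,0,0.54],"jaw":0},{"translation":[-13.6,40.6,0],"angular":[0,0,0.675],"jaw":0},{"translation":[-19.4,47.1,0],"angular":[0,0,0.81],"jaw":0},{"translation":[-26,52.8,0],"angular":[0,0,0.945],"jaw":0},{"translation":[-26,52.8,0],"angular":[0,0,0.945],"jaw":0}]'
python3 - <<'E'
from h import *
meas();arc(np.array([529.2,-60]),0,1)
S=ctrl.get_image("scene");cv2.imwrite("pics/s2.png",cv2.resize(S[320:395,270:370,::-1],(800,600),interpolation=cv2.INTER_CUBIC))
E
```

```text
t: 9.75
ee_pos: [478.1, -22.1, 192.4]
orientation: [0.991, 2.978, -0.0]
ft_force: [2.4, -4.2, 2.8]
width: 11.5
grasp_force: 30.0
red [(np.int32(60), array([317.88333333, 350.56666667]))]
spot [663.53842778 -47.57760565] ring [662.89901654 -48.19225502] dist 0.8869275992807956 dleft -0.01373780513908458 dright -0.015381126966933481
radius 63.64105479027184 head 2.507817255878898 toolx 2.500614537145422
[-0. -0.  0.] -0.0
```

View pics/s2.png

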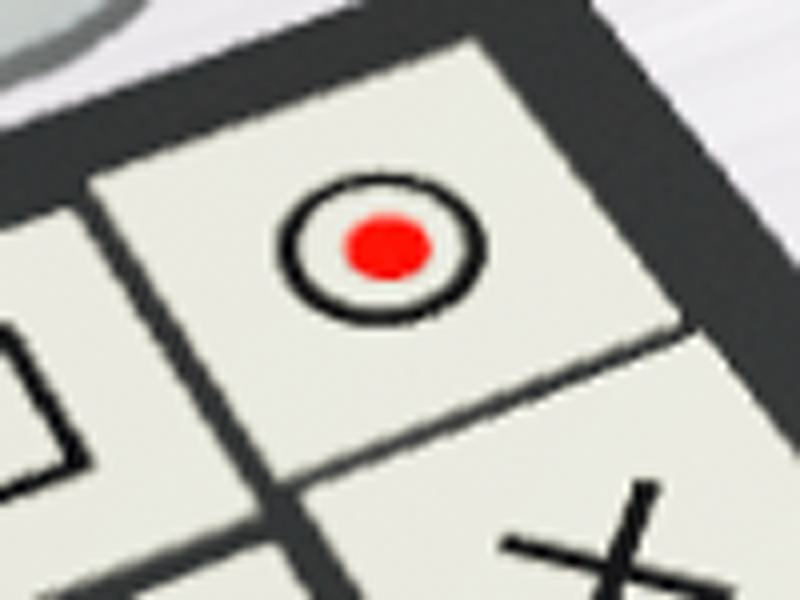

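The spot at crop (388,248) sits well inside the ring, whose centre is at (382,248), so it is about 1 mm off. Now I let go and rise.

```bash
python3 -m creep '[{"translation":[0,0,0],"angular":[0,0,0],"jaw":0.6},{"translation":[0,0,0],"angular":[0,0,0],"jaw":0.6},{"translation":[0,0,0],"angular":[0,0,0],"jaw":0.6},{"translation":[0,0,0],"angular":[0,0,0],"jaw":0.6},{"translation":[0,0,-30],"angular":[0,0,0],"jaw":0.6},{"translation":[0,0,-65],"angular":[0,0,0],"jaw":0.6},{"translation":[0,0,-75],"angular":[0,0,0],"jaw":0.6},{"translation":[0,0,-75],"angular":[0,0,0],"jaw":0.6}]'
python3 - <<'E'
from h import *
meas();o=ctrl.get_obs();print(o["ee_pos"],o["width"],np.abs(o["qvel"]).max())
E
```

```text
t: 10.9
ee_pos: [476.5, -21.7, 266.7]
orientation: [0.993, 2.98, 0.0]
ft_force: [-0.4, 0.4, 0.1]
width: 52.8
grasp_force: 0.0
red [(np.int32(55), array([318.05454545, 350.76363636]))]
spot [663.94682635 -47.61052955] ring [662.89901654 -48.19225502] dist 1.1984614792582469 dleft -0.012003864195304961 dright -0.024351134774606938
[475.68761598 -21.69980583 265.5065894 ] 52.751890564511356 0.0068221241271162105
```

```bash
python3 -c "
from workcell import ctrl
print(ctrl.close_job())"
```

```text
the job is handed in; nothing more can be done
None
```

The job is handed in at about 11 s: by my last camera measurement the whole spot is inside the ring, about 1.2 mm off centre (limit 6 mm), and the gripper has let go and is clear above the mount; the judge returned no verdict.

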